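# Air the kitchen, then open the drain cleaner

### The arm

A 6-joint arm with a two-finger parallel gripper is mounted at the origin on the work surface. World frame = base frame: x ahead of the robot, y to its left, z up, the work surface at z = 0. Lengths are in m, angles in degrees, forces in N, time in s.
With the tool pointing down it reaches from about 0.325 to 0.85 m from the base axis. Payload 15.5 kg.
Tool frame: the origin (TCP) lies midway between the tips of the shut fingers; the grasp point (between the pads) lies 19 mm behind it; y points along the fingers, x is the direction in which the jaws open and shut, and the axes are right-handed (so a half turn about y gives the same grasp; the last joint's range is limited). The gripper opens to 91 mm and grips with 3 to 60 N. Pads are 32 mm wide; open, the fingers measure 118 mm over their backs; the gripper's body (76 mm by 178 mm) begins 60 mm behind the grasp point.
Start: joints at [-73.997, 28.281, 77.091, -0, 74.628, -5.472], TCP at [0.229, -0.582, 0.189] pointing down, gripper open.
Joint ranges: [-166.48, 166.48], [-47.26, 123.95], [12.59, 153.08], [-70.14, 250.14], [6.76, 159.57], [-176.63, 176.63]. Speed limits (degrees/s): [108.29, 108.29, 147.25, 172.46, 172.46, 172.46].

### API

Orientations are given as a 3x3 rotation matrix whose columns are the frame's x, y, z axes.
In Python, from bench import ctrl gives the robot as it stands. The module is installed in compiled form; this text tells all that it offers. Calls block until the motion is done:
- ctrl.goto(position, orientation): joint-space move of the TCP to a pose.
- ctrl.move_l(position, vel=0.15, ori=None, contact_N=None): straight line of the TCP; ori=None keeps the orientation; vel is the mean speed in m/s. With contact_N (N) it stops when the force on the tool has changed by that much, and returns True; else False.
- ctrl.movej(angles): joint-space move.
- ctrl.command_gripper(opening): opening from 0.0 (shut) to 1.0 (fully open); the grip force is fixed at half the most; returns when the fingers have stopped.
- ctrl.sleep(seconds).
- ctrl.ik(position, orientation): joint angles nearest the present ones, or None.
- ctrl.read_camera(name): name is "scene" or "top" or "wrist"; returns the picture (384x512x3 uint8, blue, green, red); there is no depth.
- ctrl.camera_params(name): a dict with "fx", "fy", "cx", "cy" (pixels), "pose" (4x4, takes a point from camera to world coordinates); the wrist camera has in their place "T_tool_cam" (4x4, takes a point from camera to tool coordinates, whose origin is the TCP and whose axes are the tool frame's). Camera axes: x right, y up, looking along -z (the intrinsics and any distortion apply to the point x, -y, -z); pixel columns grow to the right and rows downward; lengths in m; the calibration is good to about 2 mm. A picture is of the moment at which its call begins: read the wrist's pose just before it. camera_params takes no time and is no camera call.
A pose or a line that the arm cannot do raises ctrl.MotionError and nothing moves.
- ctrl.sign_off(): hands the job in, once; it reports no verdict.
Readings, each from a call of its own:
- ctrl.current_t(): time.
- ctrl.current_q(): joint angles.
- ctrl.current_dq(): joint speeds.
- ctrl.current_effort(): joint torques, N m.
- ctrl.current_tool_pos(): TCP position.
- ctrl.current_eef_rot(): TCP orientation.
- ctrl.current_contact_force(): force on the tool from outside, world axes, zero at the start.
- ctrl.current_wrist_torque(): the same for the moment, N m.
- ctrl.current_grip_width(): opening from 0.0 (shut) to 1.0 (fully open).
Only numpy, scipy, OpenCV 4.12 (cv2) and the standard library are available. Lean on these libraries where they do the work, as an engineer would, in place of code of your own. Each camera call takes 0.05 s, during which the arm holds its last target.

### The job

Air the kitchen before opening the drain cleaner: on the extractor fan's control box press the round key, then the square key, then the narrow bar key, one at a time, each right down and let up again before the next. Then push the bottle's safety cap down, twist it anticlockwise (seen from above) until it is free, lift it straight off and finish while still holding it in the gripper, level and still, about 10 cm above the bottle's neck; do not put it down or let go. Leave everything else on the shelf where it stands.

Things in the scene. Friction and masses are not known exactly. Their poses are not given: they have to be found in the camera images.
- key_round_top (a point): Centre of the top face of the round key: a white upright disc 34 mm across on a black 56 x 50 mm module. Three modules in a row, 55 mm apart, in any order, on a grey control box 100 x 190 x 30 mm fixed to the shelf; module tops are 40 mm and key tops 50 mm above the shelf. z up, x across the row.
- key_square_top (a point): Centre of the top face of the square key: white, 30 x 30 mm, same height, on the same box.
- key_bar_top (a point): Centre of the top face of the narrow bar key: white, 44 x 12 mm (long along its own x axis, which is across the row), same height, on the same box.
- key_round (a joint): Travel of the round key in m: 0 is up, 0.006 fully down. It springs back; about 0.6 N starts it and 4.4 N holds it fully down. It counts as pressed beyond 0.0042, and as up below 0.002.
- key_square (a joint): The same for the square key.
- key_bar (a joint): The same for the narrow bar key.
- bottle: White round plastic bottle, 90 mm across and 175 mm tall to the rim of its neck, held rigidly in a steel wire bracket on a 130 mm square plate screwed to the shelf: it cannot move or turn. Origin under its centre on the shelf, z up; its x axis is the direction of the cap's bar when the cap is locked.
- neck_rim (a point): Centre of the rim of the bottle's neck, 175 mm above the shelf, on the cap's turning axis; z up. Neck flanges 46 mm across lock two lugs inside the cap: push the cap down 6.5 mm or more (8 is good) and keep it down while turning it anticlockwise from above (yaw growing); past 45 degrees it is free to lift straight up (aim for 75; free until about 125). It cannot turn clockwise.
- cap: The grey push-and-turn cap: a round skirt 58 mm across and 28 mm tall, with a raised bar grip across its top, 46 mm long (along the cap's x axis), 14 mm thick (along y) and 22 mm tall above the flat top; 45 g, 50 mm tall in all. Origin at the centre of its lower edge, z up. Locked, its lower edge is 163 mm and the top of its bar 213 mm above the shelf.
- cap_center (a point): The middle of the cap, on its axis, 25 mm above its lower edge, that is 3 mm below the flat top on which its bar stands. When locked it lies 13 mm above the neck rim. A spring under the cap pushes it up: about 1.2 N starts it, each mm down adds 1 N, and it meets the rim after 10 mm (about 11 N).
- cap_grip (a point): The middle of the cap's bar grip, 11 mm above the flat top and 11 mm below the top of the bar; x along the bar.
- cup_mid (a point): Bystander: yellow plastic cup, 72 mm across the rim, 85 mm tall; point half-way up.
- fork: Bystander: steel fork 175 mm long lying flat, 4 mm thick, long along its own x; origin near its middle, underside.
- soapdish: Bystander: white soap dish 75 x 55 mm, 26 mm tall with its scouring pad; origin under its centre.
- drainer_mid (a point): Bystander: blue plastic cutlery drainer 110 x 160 x 125 mm, with cutlery standing up to about 220 mm; point at the height of 62 mm.
- grinder_mid (a point): Bystander: glass pepper grinder with wooden head, 54 mm across, 155 mm tall; point half-way up.
- canister_mid (a point): Bystander: white lidded enamel canister, 115 mm across, 158 mm tall with its knob; point 67 mm up.
- dishsoap_mid (a point): Bystander: amber dish-soap bottle, 62 mm across, 190 mm tall, plain cap without a bar; point half-way up.
There are look-alikes about, which are no part of the job. There is more than one size of the cap; the one meant has the size given above. What is shaped like the bottle but orange is not meant.

How it is judged (in metres and radians):
On the way, in this order (a step that is already met when the one before it is completed fails the run):
1. the round key is pressed, alone (value of joint key_round above 0.0042 m and value of joint each of key_square, key_bar below 0.002 m), for 0.05 s.
2. then the square key is pressed, alone (value of joint key_square above 0.0042 m and value of joint each of key_round, key_bar below 0.002 m), for 0.05 s.
3. then the narrow bar key is pressed, alone (value of joint key_bar above 0.0042 m and value of joint each of key_round, key_square below 0.002 m), for 0.05 s.
4. the safety cap is pushed down while still in its locked position (z of cap_center in the frame of neck_rim below 0.009 m and angle between the x axis of cap and the x axis of bottle, either way round below 0.35 rad and horizontal distance between cap_center and neck_rim below 0.006 m), for 0.05 s.
5. the cap is turned free while on the neck (angle between the x axis of cap and the x axis of bottle, either way round above 0.7 rad and z of cap_center in the frame of neck_rim below 0.022 m and horizontal distance between cap_center and neck_rim below 0.006 m), for 0.05 s.
At the end, for the whole second after the job is handed in: The cap is held by the gripper's fingers (more than 1 N), off the bottle, its middle 7 to 20 cm above the neck rim (6 to 19 cm higher than when locked), within 4 cm of the neck's axis sideways, tilted less than 0.3 rad, slower than 3 cm/s; all keys are up; no bystander has moved more than 3 cm (z of cap_center in the frame of neck_rim between 0.07 and 0.2 m and horizontal distance between cap_center and neck_rim below 0.04 m and angle between cap's own z axis and vertical below 0.3 rad and linear speed of cap below 0.03 m/s and contact force between the fingers and cap above 1 N and contact force between cap and bottle below 0.05 N and value of joint each of key_round, key_square, key_bar below 0.002 m and distance of each of cup_mid, fork, soapdish, drainer_mid, grinder_mid, canister_mid, dishsoap_mid from where it was at the start of the episode below 0.03 m); the arm keeps its last pose, push and grip.
It fails at once if two keys are down at once (value of joint each of key_round, key_square above 0.003 m or value of joint each of key_round, key_bar above 0.003 m or value of joint each of key_square, key_bar above 0.003 m).
It fails at once if a bystander is pushed more than 3 cm (distance of any of cup_mid, fork, soapdish, drainer_mid, grinder_mid, canister_mid, dishsoap_mid from where it was at the start of the episode above 0.03 m).
It also fails if it takes over 64 s, if anything falls off the work surface, if the arm or the gripper's body presses on something with over 40 N, if the wrist force passes 120 N, or if a joint passes its speed limit or range.

## Working session

There is one attempt and no reset: what is moved stays moved. The work goes in short steps, each a Python script; the robot and the scene stay as the last script left them, time stands still between calls to the robot, and variables do not carry over. Pictures are saved under pics/ and viewed, and the job is handed in when it is done.

```bash
mkdir -p pics; ls; python3 - <<'E'
from bench import ctrl
import cv2, numpy as np
np.set_printoptions(precision=4,suppress=True)
for n in ["scene","top","wrist"]:
    im=ctrl.read_camera(n); cv2.imwrite(f"pics/{n}0.png",im)
    p=ctrl.camera_params(n); print(n,{k:(np.array(v) if not np.isscalar(v) else v) for k,v in p.items()})
print(ctrl.current_t(),ctrl.current_tool_pos(),ctrl.current_eef_rot(),ctrl.current_contact_force())
E
```

```text
pics
scene {'fx': 421.56824234022577, 'fy': 421.56824234022577, 'cx': 257.2820130176644, 'cy': 183.62663366508355, 'pose': array([[-0.707 , -0.497 ,  0.5032,  0.9804],
       [ 0.7072, -0.4889,  0.5107,  0.4504],
       [-0.0077,  0.7169,  0.6971,  0.7999],
       [ 0.    ,  0.    ,  0.    ,  1.    ]])}
top {'fx': 368.74677353538897, 'fy': 368.74677353538897, 'cx': 253.970660847135, 'cy': 189.47402513972412, 'pose': array([[-0.0093,  0.9941, -0.1081,  0.4198],
       [-0.9999, -0.0099, -0.0048, -0.0183],
       [-0.0058,  0.108 ,  0.9941,  1.0031],
       [ 0.    ,  0.    ,  0.    ,  1.    ]])}
wrist {'fx': 270.3320229924196, 'fy': 270.3320229924196, 'cx': 254.99269976325257, 'cy': 192.35660429200038, 'T_tool_cam': array([[ 1.    ,  0.0003,  0.0006,  0.0004],
       [ 0.0005,  0.2753, -0.9614, -0.1961],
       [-0.0004,  0.9614,  0.2753,  0.0766],
       [ 0.    ,  0.    ,  0.    ,  1.    ]])}
0.15 [ 0.2287 -0.5813  0.1881] [[ 0.3661 -0.0002  0.9306]
 [-0.9306  0.0008  0.3661]
 [-0.0009 -1.      0.0001]] [ 0.0849 -0.6982 -0.8485]
```

View pics/top0.png

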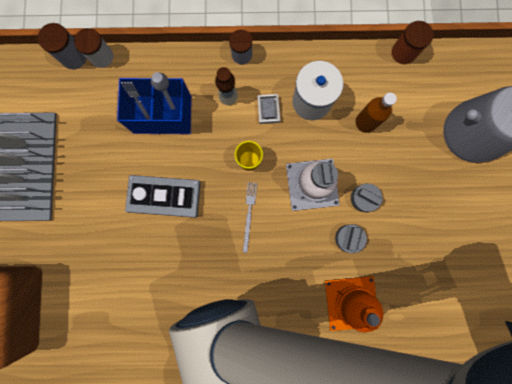

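View pics/scene0.png

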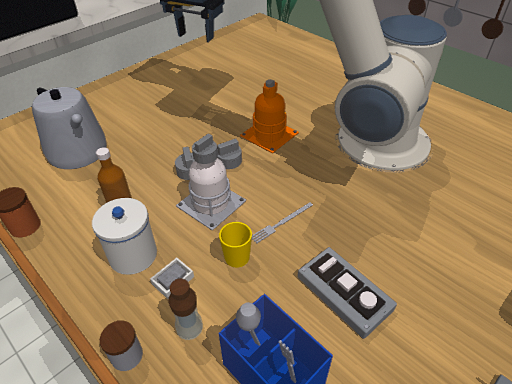

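View pics/wrist0.png

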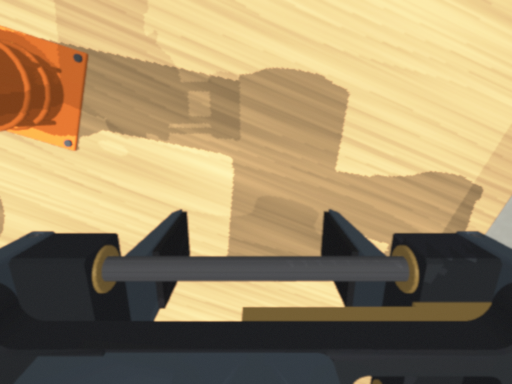

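```bash
cat > h.py <<'E'
from bench import ctrl
import cv2, numpy as np
np.set_printoptions(precision=4,suppress=True)
def pose(n):
    p=ctrl.camera_params(n)
    if n=="wrist":
        T=np.eye(4);T[:3,:3]=ctrl.current_eef_rot();T[:3,3]=ctrl.current_tool_pos()
        return p,T@np.array(p["T_tool_cam"])
    return p,np.array(p["pose"])
def back(p,T,uv,z):
    d=T[:3,:3]@np.array([(uv[0]-p["cx"])/p["fx"],-(uv[1]-p["cy"])/p["fy"],-1])
    o=T[:3,3]; return o+d*(z-o[2])/d[2]
def proj(p,T,X):
    c=T[:3,:3].T@(np.array(X)-T[:3,3]); return np.array([p["cx"]+p["fx"]*c[0]/-c[2],p["cy"]-p["fy"]*c[1]/-c[2]])
E
python3 - <<'E'
from h import *
a=cv2.imread("pics/top0.png");b=cv2.imread("pics/scene0.png")
cv2.imwrite("pics/a1.png",np.hstack([cv2.resize(a[170:222,120:206],None,fx=4.5,fy=4.5,interpolation=cv2.INTER_CUBIC),cv2.resize(a[155:213,280:346],(400,234),interpolation=cv2.INTER_CUBIC)]))
cv2.imwrite("pics/b1.png",np.hstack([cv2.resize(b[245:335,295:395],None,fx=4,fy=4,interpolation=cv2.INTER_CUBIC),cv2.resize(b[130:220,165:265],None,fx=4,fy=4,interpolation=cv2.INTER_CUBIC)]))
# blobs of keys in top & scene
for n,im,(x0,y0,x1,y1) in [("top",a,(128,180,198,212)),("scene",b,(300,245,395,330))]:
    p,T=pose(n)
    m=(im.min(2)>200).astype(np.uint8); mm=np.zeros_like(m); mm[y0:y1,x0:x1]=m[y0:y1,x0:x1]
    k,l,s,c=cv2.connectedComponentsWithStats(mm)
    for i in range(1,k):
        if s[i,4]>15: print(n,c[i],s[i],back(p,T,c[i],.05))
E
```

```text
top [138.8317 193.1881] [134 188  11  12 101] [0.5167 0.2859 0.05  ]
top [180.775 196.7  ] [179 189   4  16  40] [0.5064 0.1766 0.05  ]
top [159.7941 194.9412] [155 190  10  11 102] [0.5115 0.2312 0.05  ]
scene [327.35   263.2375] [319 257  17  13  80] [0.5066 0.1799 0.05  ]
scene [347.1098 280.2439] [338 273  19  16 164] [0.5113 0.235  0.05  ]
scene [368.2088 298.3791] [360 292  17  14 182] [0.5159 0.2899 0.05  ]
```

View pics/a1.png

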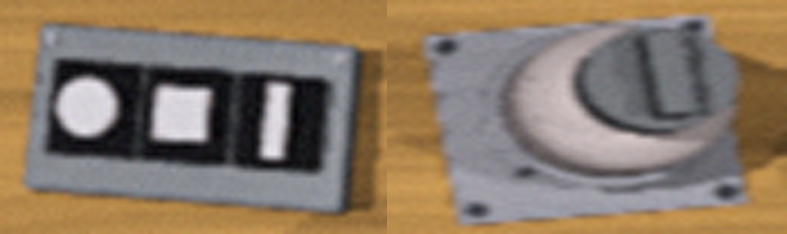

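View pics/b1.png

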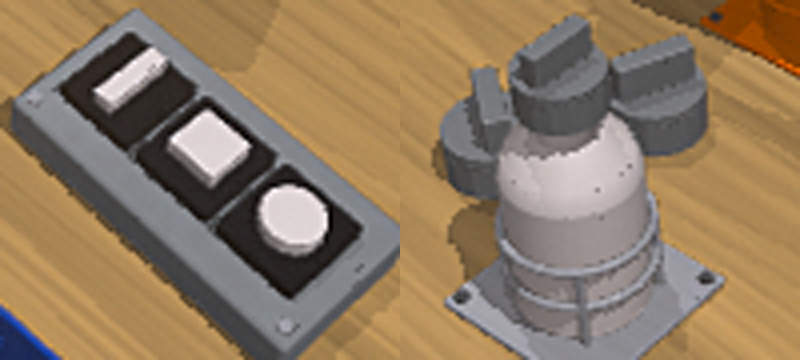

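```bash
python3 - <<'E'
from h import *
p,T=pose("top"); c=back(p,T,(328,173),.213); print(c)
p,T=pose("scene"); print(back(p,T,(203,148),.205),proj(p,T,c))
def R(yaw): # tool x at yaw
    a=np.radians(yaw);x=np.array([np.cos(a),np.sin(a),0]);y=np.array([0,0,-1.]);return np.stack([x,y,np.cross(x,y)],1)
for nm,pos,ys in [("key",[.511,.232,.15],(84.7,-95.3)),("cap",[c[0],c[1],.3],(97,97+85,-83,2)),("caplo",[c[0],c[1],.19],(97,97+85,-83,2))]:
    for y in ys: print(nm,y,ctrl.ik(pos,R(y)))
E
```

```text
[ 0.54  -0.175  0.213]
[ 0.5553 -0.1515  0.205 ] [201.2055 137.5032]
key 84.7 [ 18.3222  25.5487  89.0066  -0.      65.4448 -66.3778]
key -95.3 [ 18.3222  25.5487  89.0066  -0.      65.4448 113.6222]
cap 97 [ -23.9855   18.4903   75.5253   -0.       85.9844 -120.9855]
cap 182 [-23.9855  18.4903  75.5253  -0.      85.9844 154.0145]
cap -83 [-23.9855  18.4903  75.5253  -0.      85.9844  59.0145]
cap 2 [-23.9855  18.4903  75.5253  -0.      85.9844 -25.9855]
caplo 97 [ -23.9855   23.5681   85.2438   -0.       71.1881 -120.9855]
caplo 182 [-23.9855  23.5681  85.2438  -0.      71.1881 154.0145]
caplo -83 [-23.9855  23.5681  85.2438  -0.      71.1881  59.0145]
caplo 2 [-23.9855  23.5681  85.2438  -0.      71.1881 -25.9855]
```

```bash
cat >> h.py <<'E'
def R(yaw):
    a=np.radians(yaw);x=np.array([np.cos(a),np.sin(a),0]);y=np.array([0,0,-1.]);return np.stack([x,y,np.cross(x,y)],1)
E
python3 - <<'E'
from h import *
ctrl.move_l([.229,-.581,.34],vel=.3)
ctrl.goto([.46,.232,.34],R(-95.3))
ctrl.command_gripper(0.0)
ctrl.move_l([.47,.232,.18],vel=.3)
p,T=pose("wrist"); im=ctrl.read_camera("wrist"); cv2.imwrite("pics/w1.png",im)
np.save("w1T.npy",T)
print(ctrl.current_t(),ctrl.current_tool_pos(),ctrl.current_contact_force())
for c in ([.5163,.288,.05],[.5113,.233,.05],[.5063,.178,.05]): print(proj(p,T,c))
E
```

```text
5.875 [0.471  0.2324 0.1817] [0.7053 0.4622 0.6078]
[204.6307 146.6883]
[250.6079 146.5866]
[296.6082 146.4849]
```

View pics/w1.png

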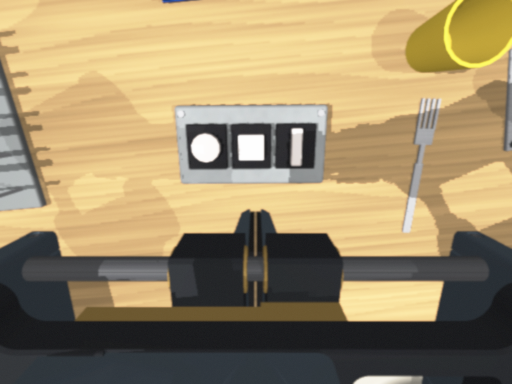

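```bash
python3 - <<'E'
from h import *
for k,c in (("round",[.516,.2885]),("square",[.511,.2335]),("bar",[.506,.1785])):
    ctrl.move_l([*c,.085],vel=.2)
    ctrl.move_l([*c,.057],vel=.1)
    f0=np.array(ctrl.current_contact_force())
    r=ctrl.move_l([*c,.038],vel=.02,contact_N=7)
    z=ctrl.current_tool_pos(); ctrl.sleep(.15)
    print(k,r,z,ctrl.current_tool_pos(),np.array(ctrl.current_contact_force())-f0,ctrl.current_t())
    ctrl.move_l([*c,.085],vel=.15)
    ctrl.sleep(.1); print(ctrl.current_tool_pos(),ctrl.current_contact_force()-f0)
ctrl.move_l([.5,.17,.36],vel=.3)
ctrl.command_gripper(1.0)
ctrl.goto([.47,-.175,.33],R(-83))
ctrl.sleep(.2)
p,T=pose("wrist"); im=ctrl.read_camera("wrist"); cv2.imwrite("pics/w2.png",im); np.save("w2T.npy",T)
print(ctrl.current_t(),ctrl.current_tool_pos(),proj(p,T,[.54,-.175,.213]))
E
```

```text
round False [0.5161 0.2885 0.0381] [0.5161 0.2885 0.0382] [-0.3408  0.0208 -0.0094] 8.3083
[0.5155 0.2883 0.0842] [-1.5812  0.0538 -0.2774]
square False [0.5111 0.2335 0.0381] [0.5111 0.2335 0.0381] [-0.4882 -0.31   -1.1757] 10.9833
[0.5105 0.2333 0.0842] [-1.132  -0.3644 -0.9063]
bar False [0.5061 0.1785 0.0381] [0.506  0.1785 0.0381] [0.5628 1.4801 0.6627] 13.6583
[0.5055 0.1783 0.0842] [ 0.5899 -0.1833 -0.1503]
18.2417 [ 0.4703 -0.1744  0.33  ] [262.7701 122.0313]
```

View pics/w2.png

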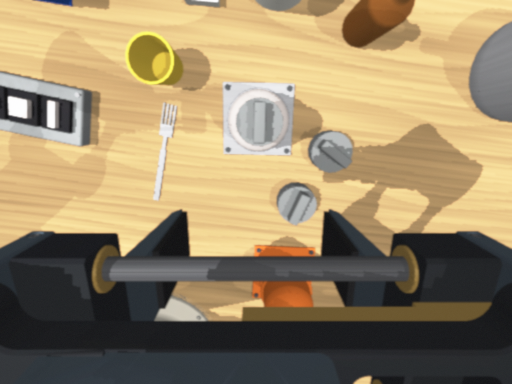

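```bash
python3 - <<'E'
from h import *
from scipy.optimize import least_squares
w=cv2.imread("pics/w1.png"); m=(w.min(2)>225).astype(np.uint8); mm=np.zeros_like(m); mm[115:180,185:318]=m[115:180,185:318]
k,l,s,c=cv2.connectedComponentsWithStats(mm)
W=[c[i] for i in range(1,k) if s[i,4]>50]; W.sort(key=lambda q:q[0]); print(W,s[1:])
top=[(138.83,193.19),(159.79,194.94),(180.78,196.7)]; sc=[(368.2,298.4),(347.1,280.2),(327.35,263.24)]
V=dict(wrist=(ctrl.camera_params("wrist"),np.load("w1T.npy")),top=pose("top"),scene=pose("scene"))
for a,b,d in zip(W,top,sc):
    for use in (("wrist","top"),("wrist","scene"),("wrist","top","scene")):
        o=dict(wrist=a,top=b,scene=d)
        r=least_squares(lambda X:np.concatenate([proj(*V[n],X)-o[n] for n in use]),[.51,.23,.05]); print(use,r.x,r.fun)
E
```

```text
[array([204.8969, 147.535 ]), array([250.5908, 147.2449])] [[292 129  10   6  47]
 [192 134  27  28 572]
 [238 135  25  25 584]]
('wrist', 'top') [0.5156 0.2873 0.0507] [ 0.274  -0.2282 -0.6318  0.3974]
('wrist', 'scene') [0.5148 0.2887 0.047 ] [-0.1911  0.19   -0.4299  0.0332]
('wrist', 'top', 'scene') [0.5151 0.2884 0.0473] [-0.046  -0.1083 -0.6323  0.6881 -0.6306 -0.0262]
('wrist', 'top') [0.5105 0.2329 0.0476] [ 0.1755 -0.2433 -0.421   0.4833]
('wrist', 'scene') [0.51   0.2334 0.0473] [-0.2138  0.161  -0.4445 -0.0438]
('wrist', 'top', 'scene') [0.5103 0.2332 0.0474] [-0.0671 -0.071  -0.5202  0.5719 -0.5981 -0.0526]
```

```bash
python3 - <<'E'
from h import *
w=cv2.imread("pics/w1.png"); cv2.imwrite("pics/w1z.png",cv2.resize(w[120:320,155:355],(800,600)[::1],interpolation=cv2.INTER_CUBIC))
print(ctrl.current_grip_width())
E
```

```text
0.9986833896875837
```

View pics/w1z.png

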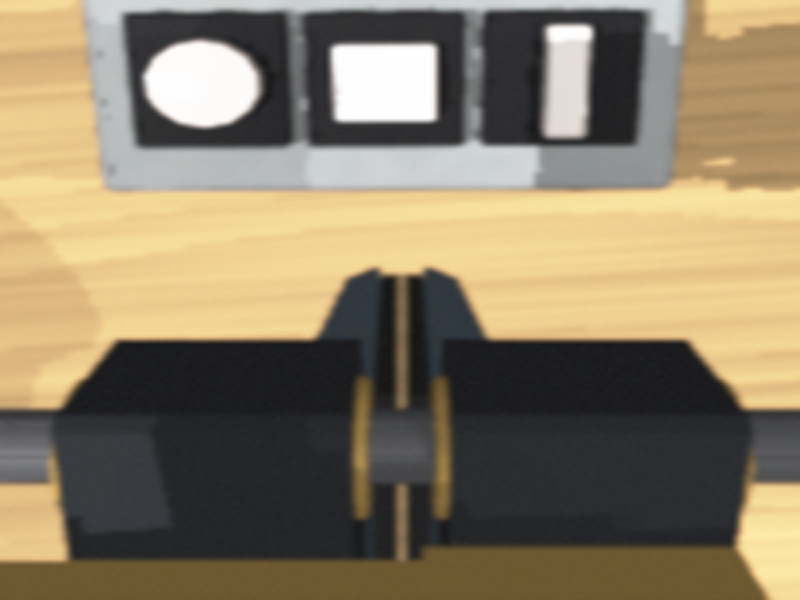

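```bash
python3 - <<'E'
from h import *
print(ctrl.current_t())
ctrl.command_gripper(0.0)
ctrl.goto([.516,.2885,.12],R(-95.3)) if False else ctrl.goto([.5,.2885,.33],R(-95.3))
ctrl.move_l([.516,.2885,.06],vel=.3)
print(ctrl.current_t(),ctrl.current_grip_width())
for z in (.055,.048,.044,.040):
    ctrl.move_l([.516,.2885,z],vel=.05)
    print(z,ctrl.current_tool_pos(),ctrl.current_contact_force(),ctrl.current_effort())
im=ctrl.read_camera("scene"); cv2.imwrite("pics/s3.png",im); cv2.imwrite("pics/w3.png",ctrl.read_camera("wrist"))
print(ctrl.current_t())
cv2.imwrite("pics/s3z.png",cv2.resize(im[160:340,270:510],(800,600),interpolation=cv2.INTER_CUBIC))
E
```

```text
18.2417
22.3583 0.005535761093518552
0.055 [0.5162 0.2886 0.0556] [-0.2947  0.0384 -0.1843] [ -0.0941 -87.3107 -28.229   -0.0076  -0.2196  -0.0008]
0.048 [0.5158 0.2884 0.0477] [-0.0859 -0.829  -0.7421] [ -0.0059 -87.5937 -27.4725  -0.0052  -0.2117  -0.0002]
0.044 [0.5158 0.2884 0.0437] [-0.3586  0.052   0.6761] [ -0.0059 -87.7648 -27.2395  -0.0048  -0.1894   0.0001]
0.04 [0.5158 0.2884 0.0397] [0.9719 0.0762 0.1896] [ -0.0086 -87.9399 -26.9414  -0.0048  -0.1907  -0.0001]
23.5
```

View pics/s3z.png

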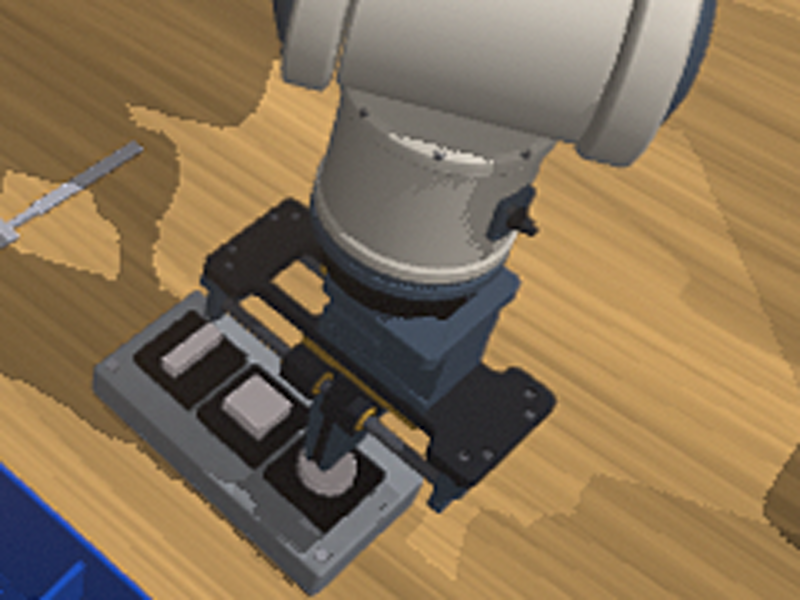

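View pics/w3.png

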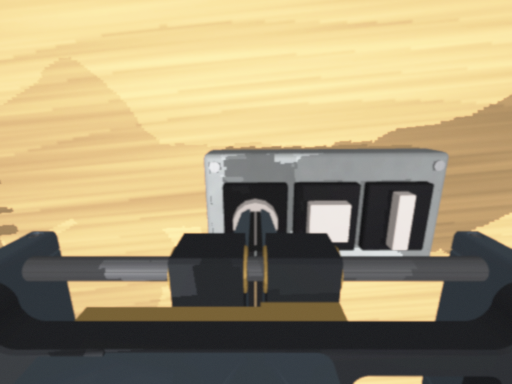

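```bash
python3 - <<'E'
from h import *
r=ctrl.move_l([.516,.2885,.015],vel=.02,contact_N=7)
print(r,ctrl.current_tool_pos(),ctrl.current_contact_force(),ctrl.current_t())
ctrl.sleep(.1);print(ctrl.current_tool_pos(),ctrl.current_contact_force())
cv2.imwrite("pics/w4.png",ctrl.read_camera("wrist"))
im=ctrl.read_camera("scene");cv2.imwrite("pics/s4z.png",cv2.resize(im[230:340,280:410],(709,600),interpolation=cv2.INTER_CUBIC))
E
```

```text
True [0.5159 0.2885 0.0187] [-1.39    0.2862 12.011 ] 24.4833
[0.516  0.2885 0.0187] [-0.8025 -0.15    8.6459]
```

View pics/s4z.png

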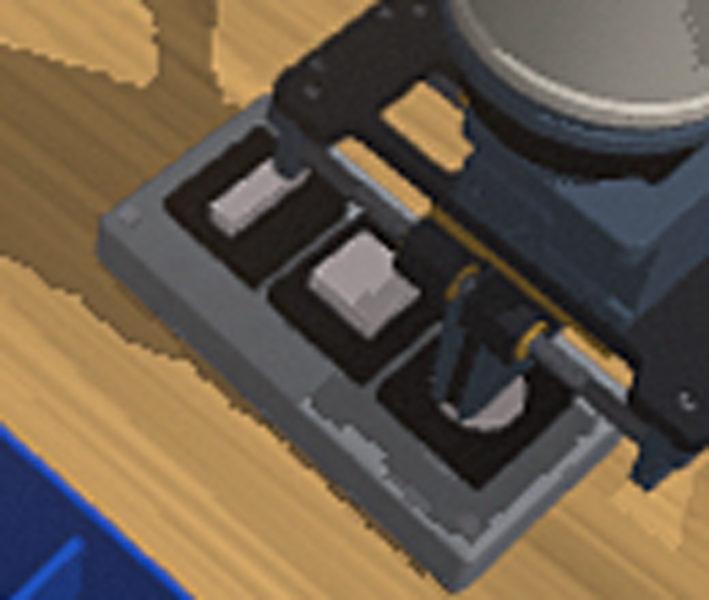

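View pics/w4.png

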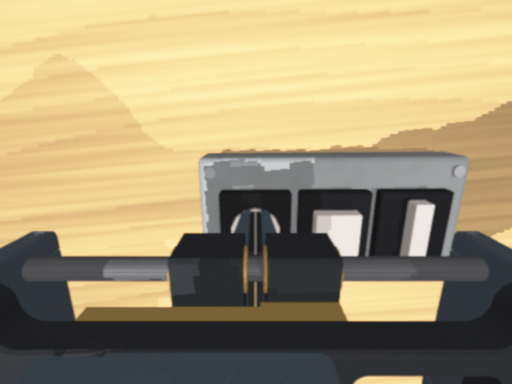

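```bash
python3 - <<'E'
from h import *
for z in (.0205,.022,.0235,.025,.0265,.028):
    ctrl.move_l([.516,.2885,z],vel=.02)
    print(z,ctrl.current_tool_pos()[2],ctrl.current_contact_force())
print(ctrl.current_t())
E
```

```text
0.0205 0.020524959629223398 [-1.3655 -0.2944  3.1892]
0.022 0.022027377991712477 [-0.0055  0.2367  3.3642]
0.0235 0.02350395714079416 [ 0.8877 -0.4209  1.6217]
0.025 0.025001395187880596 [ 0.6477 -0.1867 -0.7389]
0.0265 0.026562694619001473 [-0.2328  0.7966  0.5959]
0.028 0.02812803296609661 [0.572  0.062  0.7929]
26.2
```

```bash
python3 - <<'E'
from h import *
for k,c in (("square",[.511,.2335]),("bar",[.506,.1785])):
    ctrl.move_l([.516,.2885,.045] if k=="square" else [.511,.2335,.045],vel=.15)
    ctrl.move_l([*c,.045],vel=.15)
    ctrl.move_l([*c,.028],vel=.1)
    r=ctrl.move_l([*c,.012],vel=.02,contact_N=7)
    z=ctrl.current_tool_pos(); f=ctrl.current_contact_force(); ctrl.sleep(.12)
    print(k,r,z,f,ctrl.current_contact_force(),ctrl.current_t())
    ctrl.move_l([*c,.045],vel=.15)
ctrl.sleep(.05);print(ctrl.current_contact_force(),ctrl.current_t())
w=cv2.imread("pics/w2.png"); cv2.imwrite("pics/w2z.png",cv2.resize(w[70:170,210:310],(600,600),interpolation=cv2.INTER_CUBIC))
E
```

```text
square True [0.5114 0.2337 0.0185] [-2.3746 -1.1712 16.2337] [-1.6998 -1.3025 13.3521] 27.9667
bar True [0.5064 0.1787 0.0184] [-2.883  0.625 17.475] [-2.5986 -0.1086 12.8582] 30.0417
[-0.3445  0.0896 -0.2612] 30.4167
```

View pics/w2z.png

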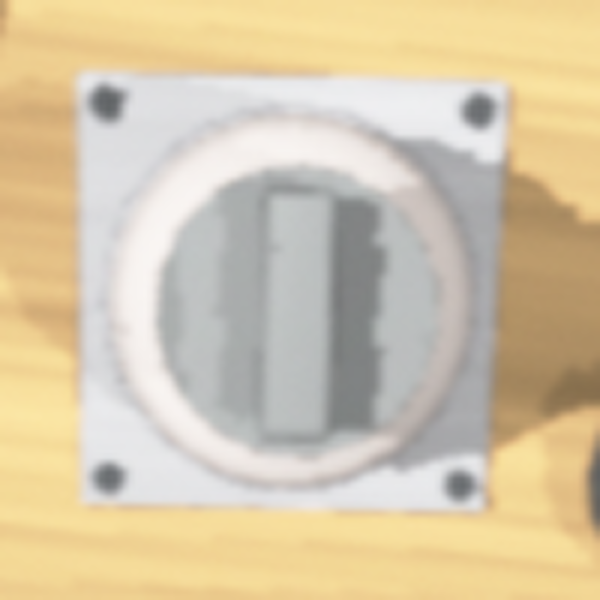

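```bash
python3 - <<'E'
from h import *
p=ctrl.camera_params("wrist");T=np.load("w2T.npy")
f=lambda a,b:back(p,T,((a+.5)/6+209.5,(b+.5)/6+69.5),.213)
P=[f(270,195),f(330,195),f(324,437),f(264,433)]
print(np.array(P),np.mean(P,0)); d=(P[0]+P[1]-P[2]-P[3]);print(np.degrees(np.arctan2(d[1],d[0])),np.linalg.norm(d)/2,np.linalg.norm(P[0]-P[1]))
# plate edges at z~.004
g=lambda a,b:back(p,T,((a+.5)/6+209.5,(b+.5)/6+69.5),.004)
Q=[g(80,75),g(508,85),g(486,510),g(84,505)];print(np.mean(Q,0),np.linalg.norm(Q[0]-Q[1]))
p,T=pose("top");print(proj(p,T,np.mean(P,0)))
p,T=pose("scene");print(proj(p,T,np.mean(P,0)))
E
```

```text
[[ 0.56   -0.1633  0.213 ]
 [ 0.5613 -0.1742  0.213 ]
 [ 0.5177 -0.1789  0.213 ]
 [ 0.5171 -0.1674  0.213 ]] [ 0.539  -0.1709  0.213 ]
5.807035796702801 0.04345774358546308 0.010998194068025153
[ 0.5385 -0.1716  0.004 ] 0.12847388896096554
[326.1351 173.4513]
[202.6841 138.0988]
```

```bash
python3 - <<'E'
from h import *
ctrl.move_l([.49,.13,.30],vel=.3)
ctrl.goto([.478,-.171,.27],R(-84.2))
ctrl.command_gripper(0.36)
p,T=pose("wrist"); im=ctrl.read_camera("wrist"); cv2.imwrite("pics/w5.png",im); np.save("w5T.npy",T)
print(ctrl.current_t(),ctrl.current_tool_pos(),ctrl.current_grip_width(),proj(p,T,[.5388,-.171,.213]))
im=cv2.resize(im[70:190,190:330],(700,600),interpolation=cv2.INTER_CUBIC);cv2.imwrite("pics/w5z.png",im)
E
```

```text
33.3083 [ 0.478 -0.171  0.27 ] 0.36104413813480113 [260.9986 133.3509]
```

View pics/w5.png

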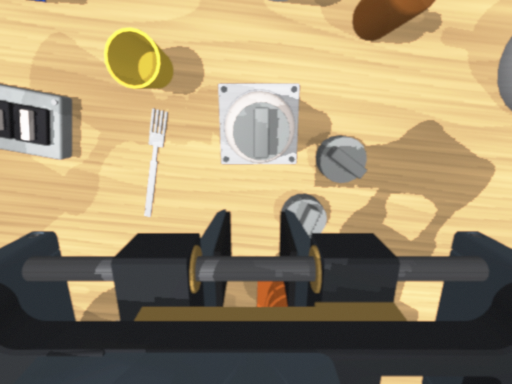

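View pics/w5z.png

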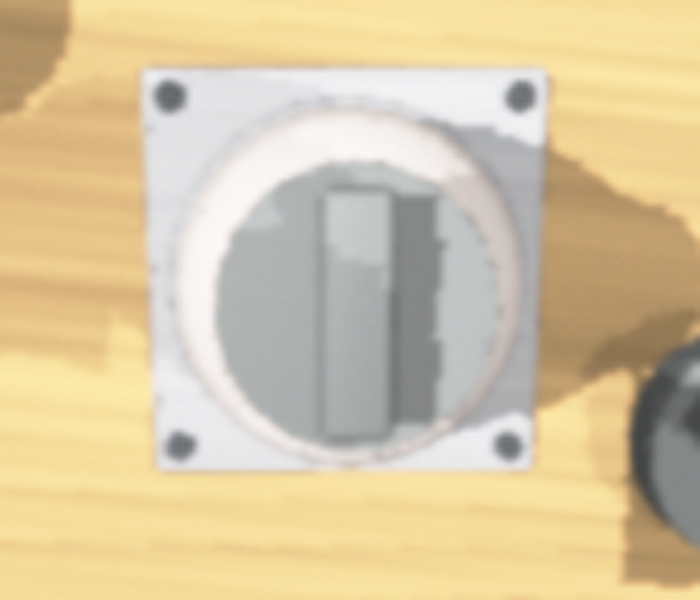

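```bash
python3 - <<'E'
from h import *
c=[.5395,-.1712]
ctrl.move_l([*c,.24],vel=.15)
ctrl.move_l([*c,.178],vel=.1,contact_N=6)
ctrl.sleep(.05)
print(ctrl.current_tool_pos(),ctrl.current_contact_force())
r=ctrl.move_l([*c,.160],vel=.02,contact_N=2.5)
print(r,ctrl.current_tool_pos(),ctrl.current_contact_force(),ctrl.current_t())
E
```

```text
[ 0.5399 -0.1714  0.1788] [0.253  0.0746 0.148 ]
True [ 0.5394 -0.1712  0.163 ] [ 0.2118 -0.126   4.1496] 35.4333
```

```bash
python3 - <<'E'
from h import *
ctrl.command_gripper(0.0)
print(ctrl.current_tool_pos(),ctrl.current_contact_force(),ctrl.current_grip_width()*91,ctrl.current_t())
p=ctrl.current_tool_pos()
r=ctrl.move_l([.5395,-.1712,.1575],vel=.02)
ctrl.sleep(.1)
print(r,ctrl.current_tool_pos(),ctrl.current_contact_force(),ctrl.current_wrist_torque(),ctrl.current_t())
cv2.imwrite("pics/w6.png",ctrl.read_camera("wrist"));im=ctrl.read_camera("scene");cv2.imwrite("pics/s6z.png",cv2.resize(im[80:230,130:300],(680,600)))
E
```

```text
[ 0.5392 -0.1711  0.1632] [0.0112 0.3924 3.6662] 13.646656275614351 35.8583
False [ 0.5392 -0.171   0.1576] [-4.0523  0.7295  9.7659] [0.2236 0.5677 0.0006] 36.3917
```

View pics/s6z.png

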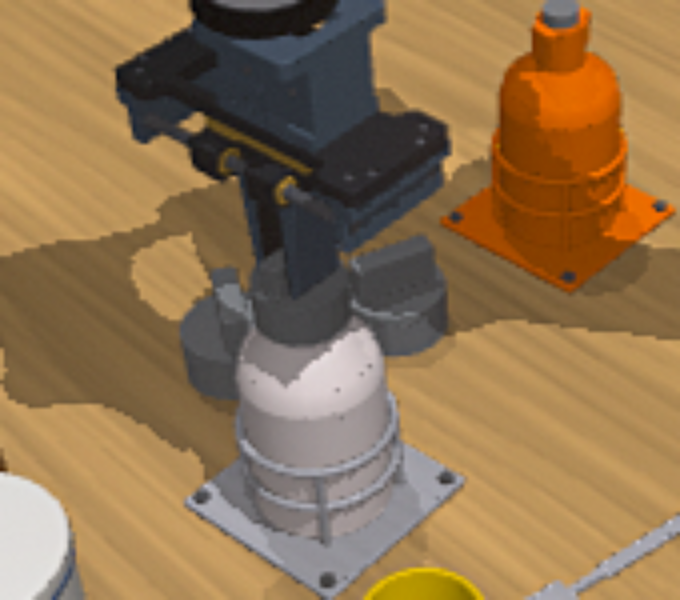

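```bash
python3 - <<'E'
from h import *
q0=np.array(ctrl.current_q())
for d in (20,40,60,77):
    q=q0.copy(); q[5]-=d; ctrl.movej(q)
    print(d,ctrl.current_q()[5]-q0[5],ctrl.current_tool_pos(),ctrl.current_contact_force(),ctrl.current_wrist_torque(),ctrl.current_grip_width()*91,ctrl.current_t())
ctrl.sleep(.1)
cv2.imwrite("pics/w7.png",ctrl.read_camera("wrist"));im=ctrl.read_camera("scene");cv2.imwrite("pics/s7z.png",cv2.resize(im[80:230,130:300],(680,600)))
E
```

```text
20 -20.032424837849973 [ 0.5396 -0.1712  0.1579] [ 1.2882 -0.1632  9.1588] [-0.0242  0.064   0.073 ] 14.081012237315042 36.9333
40 -40.02985989895929 [ 0.5396 -0.1712  0.1579] [-0.2929 -1.0231  8.7105] [-0.0664 -0.0678  0.0639] 13.629465812726165 37.375
60 -60.031446002976054 [ 0.5396 -0.1712  0.1579] [-1.254  -0.3596  8.6814] [-0.0757 -0.0129  0.118 ] 14.089468436610357 37.8167
77 -77.03592428324562 [ 0.5396 -0.1712  0.1579] [ 1.141  -0.2     9.2054] [-0.0491 -0.0811  0.0455] 13.673829658344271 38.2167
```

View pics/s7z.png

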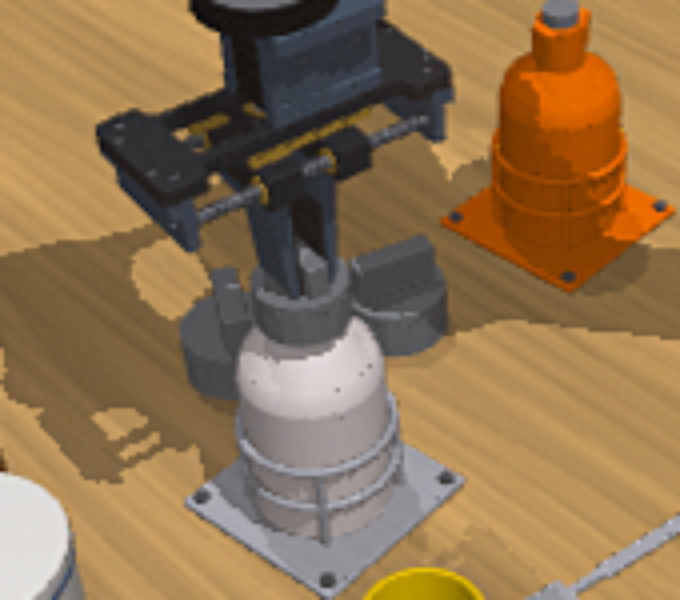

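```bash
python3 - <<'E'
from h import *
c=ctrl.current_tool_pos()
ctrl.move_l([c[0],c[1],.175],vel=.04); print(ctrl.current_contact_force(),ctrl.current_grip_width()*91)
ctrl.move_l([c[0],c[1],.255],vel=.06); ctrl.sleep(.5)
print(ctrl.current_tool_pos(),ctrl.current_contact_force(),ctrl.current_grip_width()*91,ctrl.current_t())
cv2.imwrite("pics/w8.png",ctrl.read_camera("wrist"));im=ctrl.read_camera("scene");cv2.imwrite("pics/s8.png",im);cv2.imwrite("pics/t8.png",ctrl.read_camera("top"))
E
```

```text
[ 0.0444 -0.1318 -0.0813] 13.760649756434484
[ 0.5396 -0.1712  0.255 ] [-0.4531 -0.5576 -0.5048] 13.780860043592607 40.9833
```

View pics/s8.png

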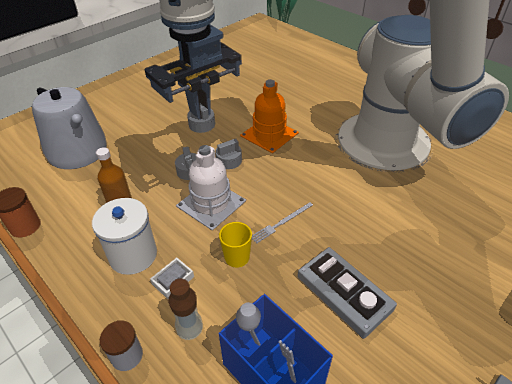

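View pics/t8.png

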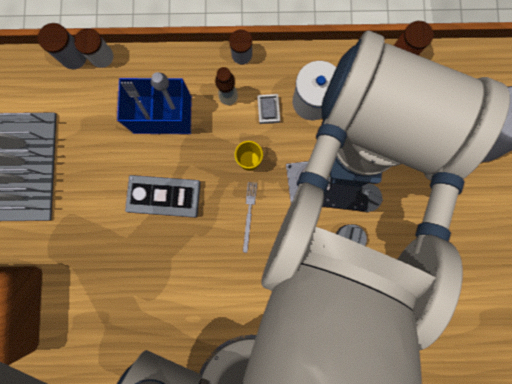

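The scene picture shows the cap in the fingers at about (201,121), with the bare neck below it at (206,152). All the keys are up and the bystanders are where they were.

```bash
python3 - <<'E'
from h import *
p,T=pose("scene"); print([proj(p,T,[.5396,-.1712,z]) for z in (.175,.25,.275,.3)])
print(np.abs(ctrl.current_dq()).max()); print(ctrl.sign_off(), ctrl.current_t())
E
```

```text
[array([204.0283, 151.182 ]), array([200.745 , 124.7748]), array([199.5663, 115.2945]), array([198.3413, 105.442 ])]
0.07509935544734514
the job is handed in; nothing more can be done
the job is handed in; nothing more can be done
```

I pressed the round, square and bar keys in that order, took the cap off the bottle and handed the job in at about 41 s of the 64 s allowed. `sign_off` gives no verdict, so I don't know how it was judged.

- **Keys:** My first round of presses touched nothing, because the real fingertips sit about 25 mm above the reported TCP. I found this by force and visually, then pressed all three again. Each key reached its stop (force peaks of 12, 16 and 17 N) and was let up before the next.
- **Cap:** I gripped the bar (13.7 mm measured, 14 mm expected) and pushed down about 8 mm, with 9–10 N of downward force. I turned it 77° anticlockwise while holding it down, and it lifted with no resistance.
- **Last checks:**
  - The cap is still in the grip and the arm is still.
  - The bottle neck is bare, the keys look up, and the bystanders in view look unmoved.
- **Disagreement:** By the arm's motion, the cap's middle is about 10 cm above the rim. The scene picture suggests about 8–9 cm, read by eye. Both are within the 7–20 cm allowed.
- **Not measured:** I did not measure the cap's tilt or the grip force while holding it; both only looked right in the pictures.

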